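# Lay the standing marker down in the pen tray

### The job

The felt marker standing in the wooden stand should be stored lying down so that it does not dry out. Lift it out and lay it in the shallow white pen tray, lengthwise and wholly inside the rim, without letting it drop or topple: keep it pinched, press its lower end on the tray floor so that it swings down between the fingers until it is nearly flat on the tray, and only then let go. Leave the other marker, which already lies on the table, where it is.

Things in the scene. Friction and masses are not known exactly. Their poses are not given: they have to be found in the camera images.
- marker_mid (a point): middle of the marker to lay down: white barrel, black cap (down in the socket), 136 mm long, 18 x 17 mm thick (a square bar for contact), 18 g. Its y axis runs along it; it starts upright (y up) in the stand's middle socket, upper end 144 mm over the table, faces parallel to the stand's sides within 15 degrees. Gripped lightly (3 to 10 N) it turns between the fingers when an end is pressed.
- stand: fixed light wooden block, 110 (its x) x 50 (its y) x 50 mm high, with three square sockets 21 mm wide and 42 mm deep in a row along its x, 34 mm apart; the marker stands in the middle one, the others are empty. Origin at the centre of its underside, z up, directly below the middle socket.
- tray: fixed shallow white tray, 200 mm long (its y axis, pointing roughly to the robot's left) x 110 mm wide (its x); inside 190 x 100 mm; floor 3 mm thick, rim 9 mm high over the table and 5 mm thick. Origin at the centre of its underside, z up.
- spare_marker: a second marker of the same size with a red cap, lying loose on the table beyond the stand, to be left alone. Origin at the centre of its underside, y along its length.
There are look-alikes about, which are no part of the job. What is shaped like the part that bears marker_mid but turquoise is not meant.

How it is judged:
By the outcome, as a careful person would: the job done as asked, in the order asked, and still so for the second after the job is handed in, with the robot touching nothing.
It also fails if it takes over 45 s, if anything falls off the work surface, if the arm or the gripper's body presses on something with over 40 N, if the wrist force passes 120 N, or if a joint passes its speed limit or range.

### The arm

A 6-joint arm with a two-finger parallel gripper is mounted at the origin on a cart in front of the work surface, level with it; the furniture and walls round the work are solid. World frame = base frame: x ahead of the robot, y to its left, z up, the work surface at z = 0. Lengths are in m, angles in rad, forces in N, time in s.
With the tool pointing down it reaches from about 0.225 to 0.875 m from the base axis. Payload 3.4 kg.
Tool frame: the origin (TCP) lies at the very end of the fingers, on their centre line; the grasp point (between the pads) lies 19 mm behind it; x points along the fingers, y is the direction in which the jaws open and shut, and the axes are right-handed (so a half turn about x gives the same grasp; the last joint's range is limited). The gripper opens to 85 mm and grips with 20 to 120 N. Pads are 22 mm wide; open, the fingers measure 114 mm over their backs; the gripper's body (76 mm by 85 mm) begins 54 mm behind the grasp point. The pads swing forward as they close: fully open they stand 13 mm farther back than shut.
Start: joints at [1.14, 0.276, 1.505, -0, 1.361, -0.121], TCP at [0.175, 0.548, 0.231] pointing down, gripper open.
Joint ranges: [-2.89, 2.89], [-0.75, 2.08], [0.22, 2.7], [-1.18, 4.32], [0.11, 2.71], [-2.7, 2.7]. Speed limits (rad/s): [2.57, 2.57, 3.14, 3.14, 3.14, 3.14].

### API

Orientations are given as a unit quaternion [w, x, y, z].
In Python, from rig import manip gives the robot as it stands. The module is installed in compiled form; this text tells all that it offers.
- The arm moves only by the tool play_rows, never from a script. Its argument "plan" is a list that holds one entry, the list of rows, each a list of 5 numbers: the closure, from 0 (fully open) to 1 (shut), then the shift along the tool's x, y, z in m, then the turn about the tool's x in degrees. A call has 1 to 12 rows; each row is the pose to reach, as a shift and turn from the pose measured when the call began, along the tool's axes at that moment; what a row does not reach only later rows make up. A row lasts 1/10 s, in which the tool goes at most 50 mm and 8.59 degrees, less where a joint would pass 70% of its speed; a pose out of reach is approached as far as the arm can. A call with a gripper value outside its range is refused whole. The fingers move at their own pace and stop on an object; "grip_force" is the grip in N (left out, the last holds). Time passes only in rows, so rows that repeat a pose let the fingers close. It gives the time, the measured TCP pose, the force and the opening at its end, in the units of the state.
- manip.get_state(): the state, without advancing time (a new reading comes with each control period).
- manip.get_image(name): name is "side" or "top"; returns (picture, depth): 420x560x3 uint8, red, green, blue; 420x560 float32, m along the optical axis (not along the pixel's ray), 0 where there is no reading.
- manip.camera_params(name): a dict with "intrinsics" (3x3 intrinsics, pixels), "dist_coeffs" ([k1, k2, p1, p2, k3] as OpenCV has them; the pictures are not rectified), "R" (3x3) and "t" (3): a world point X has camera coordinates R X + t. Camera axes: x right, y down, z forward; pixel columns grow to the right and rows downward; lengths in m; the calibration is good to about 2 mm. A picture is of the moment at which its call begins. camera_params takes no time and is no camera call.
- manip.sign_off(): hands the job in, once; it reports no verdict.
The state is a dict: "clock": time; "qpos": joint angles; "qd": joint speeds; "effort": joint torques, N m; "position": TCP position; "ee_rot": TCP orientation; "contact_force": force on the tool from outside, world axes, zero at the start; "moment": the same for the moment, N m; "width": finger opening in m.
Only numpy, scipy, OpenCV 4.12 (cv2) and the standard library are available. Lean on these libraries where they do the work, as an engineer would, in place of code of your own. Each camera call takes 0.05 s, during which the arm holds its last target.

## Working session

There is one attempt and no reset: what is moved stays moved. The work goes in short steps, Python scripts to look and compute and a tool call to move; the robot and the scene stay as the last step left them, time stands still between calls to the robot, and variables do not carry over. Pictures are saved under pics/ and viewed, and the job is handed in when it is done.

Besides the shell and the picture viewer there is one more tool, called after "Emit:" as a command line: name --argument value ..., lists and objects as JSON in quotes. play_rows: Moves the arm, as the interface text tells. Its arguments: {"type":"object","properties":{"plan":{"type":"array","items":{"type":"array","items":{"type":"array","items":{"type":"number"}}}},"grip_force":{"type":"number"}},"required":["plan"]}

```bash
mkdir -p pics; cat > h.py <<'E'
import numpy as np, cv2
from rig import manip
E
python3 - <<'E'
from h import *
print(manip.get_state())
for n in ("top","side"):
    im,d=manip.get_image(n); cv2.imwrite(f"pics/{n}0.png",im[:,:,::-1]); np.savez(f"{n}0.npz",im=im,d=d)
    p=manip.camera_params(n); print(n,p)
E
```

```text
{'clock': 0.0, 'qpos': array([ 1.14000887e+00,  2.76599424e-01,  1.50616036e+00, -1.60003277e-05,
        1.36069058e+00, -1.21038721e-01]), 'qd': array([-1.24625896e-03, -9.20883632e-04, -1.48782786e-03, -4.85026244e-04,
       -8.09301541e-05, -1.41333903e-03]), 'effort': array([-2.43928853e-04, -4.16773152e+01, -2.45808667e+01,  2.22140829e-04,
        1.06231787e-02,  6.18913901e-06]), 'position': array([0.17507601, 0.54713192, 0.23042634]), 'ee_rot': array([ 0.69846964,  0.10844076,  0.69881685, -0.10970769]), 'contact_force': array([0.21433469, 0.79060687, 0.8413134 ]), 'moment': array([-0.04634977,  0.01487981, -0.00213667]), 'width': 0.08538046562560392}
top {'intrinsics': array([[509.67915054,   0.        , 277.86921258],
       [  0.        , 509.67915054, 209.59522487],
       [  0.        ,   0.        ,   1.        ]]), 'dist_coeffs': array([-0.17838909,  0.        ,  0.        ,  0.        ,  0.        ]), 'R': array([[ 0.08882923, -0.99604302, -0.00276979],
       [-0.97464447, -0.08634683, -0.20642768],
       [ 0.20537169,  0.02103637, -0.97845794]]), 't': array([-0.07998401,  0.6370949 ,  0.81000934])}
side {'intrinsics': array([[454.29353676,   0.        , 276.20993397],
       [  0.        , 454.29353676, 217.32782591],
       [  0.        ,   0.        ,   1.        ]]), 'dist_coeffs': array([-0.13136253,  0.        ,  0.        ,  0.        ,  0.        ]), 'R': array([[ 0.96303499, -0.26909085,  0.01239876],
       [-0.12098813, -0.4732046 , -0.87260488],
       [ 0.24067714,  0.83884893, -0.48826938]]), 't': array([-0.63318766,  0.11545356,  0.77441236])}
```

View pics/top0.png

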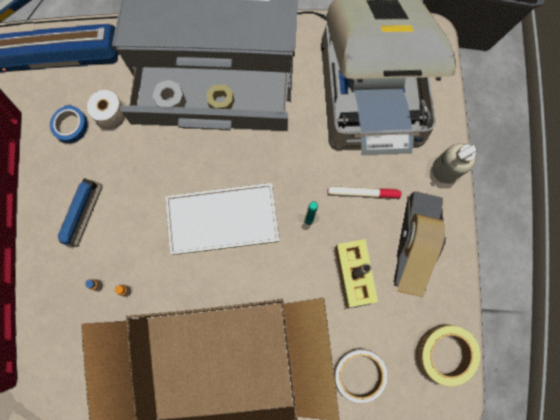

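View pics/side0.png

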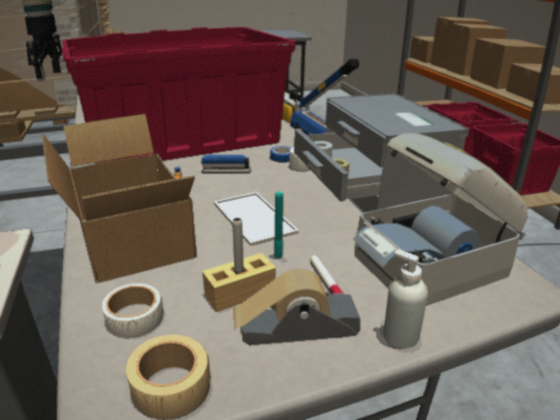

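```bash
python3 - <<'E'
from h import *
a=np.load("top0.npz")["im"][170:330,150:430,::-1]; cv2.imwrite("pics/c1.png",cv2.resize(a,None,fx=2.8,fy=2.8,interpolation=2))
a=np.load("side0.npz")["im"][170:320,180:360,::-1]; cv2.imwrite("pics/c2.png",cv2.resize(a,None,fx=4,fy=4,interpolation=2))
E
```

```text
(no output)
```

View pics/c1.png

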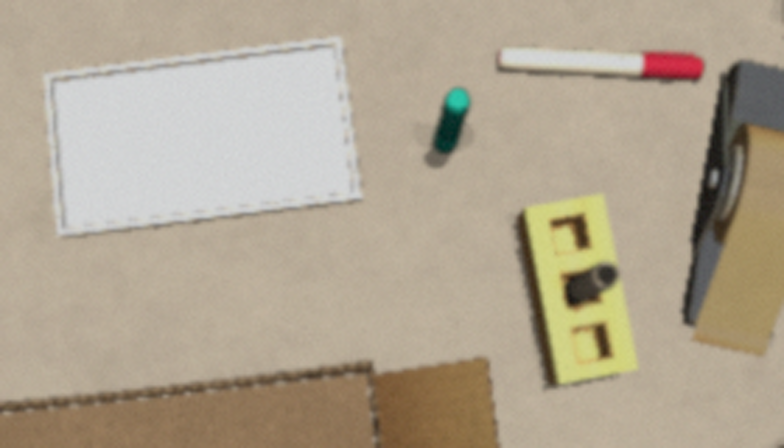

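View pics/c2.png

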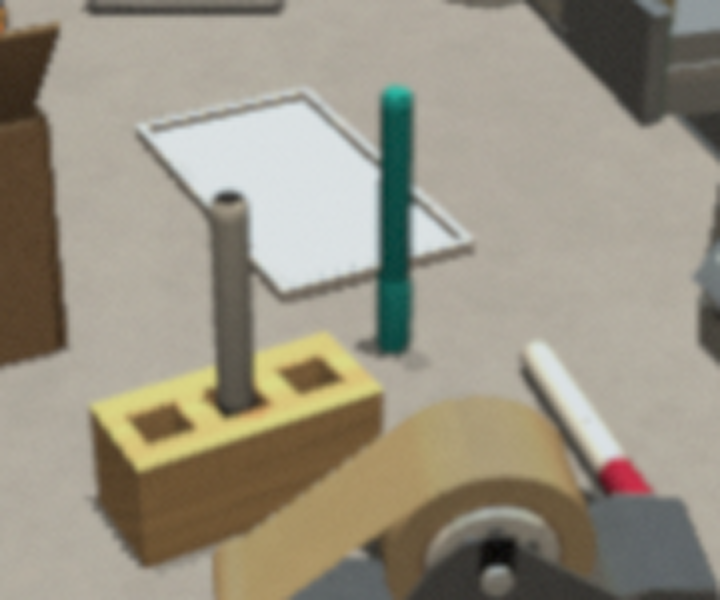

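Candidates: marker in the wooden stand, top (360,271) / side (238,235), which is the one; turquoise upright marker, top (312,213), a decoy; red-capped spare, top (365,193), to be left. The crops confirm the choice: it stands in the middle socket. Now measuring.

```bash
cat > h.py <<'E'
import numpy as np, cv2
from rig import manip
P={n:manip.camera_params(n) for n in("top","side")}
def rays(n,px):
    p=P[n]; u=cv2.undistortPoints(np.array(px,float).reshape(-1,1,2),p["intrinsics"],p["dist_coeffs"])[:,0]
    return -p["R"].T@p["t"], np.c_[u,np.ones(len(u))]@p["R"]
def onplane(n,px,z):
    c,d=rays(n,px); return c+d*((z-c[2])/d[:,2])[:,None]
def proj(n,X):
    p=P[n]; r=cv2.Rodrigues(p["R"])[0]
    return cv2.projectPoints(np.array(X,float).reshape(-1,3),r,p["t"],p["intrinsics"],p["dist_coeffs"])[0][:,0]
def cloud(n,d):
    v,u=np.mgrid[0:420,0:560]; c,r=rays(n,np.c_[u.ravel(),v.ravel()])
    return (c+r*d.ravel()[:,None]).reshape(420,560,3)
def tri(px_t,px_s):
    A=[];b=[]
    for n,px in(("top",px_t),("side",px_s)):
        c,d=rays(n,[px]); d=d[0]/np.linalg.norm(d[0]); M=np.eye(3)-np.outer(d,d); A.append(M);b.append(M@c)
    X=np.linalg.lstsq(np.vstack(A),np.hstack(b),rcond=None)[0]
    return X
E
python3 - <<'E'
from h import *
T=np.load("top0.npz");S=np.load("side0.npz")
h=cv2.cvtColor(T["im"],cv2.COLOR_RGB2HSV)
# stand yellow top
def big(m,roi):
    z=np.zeros_like(m);x0,y0,x1,y1=roi;z[y0:y1,x0:x1]=m[y0:y1,x0:x1]
    c=max(cv2.findContours(z,0,2)[0],key=cv2.contourArea);return c
print("hsv stand",h[250,352],"tray",h[220,220],"table",h[300,250])
c=big(cv2.inRange(h,(22,90,120),(35,255,255)),(325,225,390,315))
r=cv2.minAreaRect(c);b=cv2.boxPoints(r);W=onplane("top",b,.05)
print("stand",r,"\n",W.round(4),"sides",np.linalg.norm(W-np.roll(W,1,0),axis=1).round(4),"ctr",W.mean(0).round(4))
c=big(cv2.inRange(h,(0,0,165),(180,22,255)),(150,170,295,265))
r=cv2.minAreaRect(c);b=cv2.boxPoints(r)
ap=cv2.approxPolyDP(c,8,True)[:,0];print("tray approx",ap.tolist())
W=onplane("top",ap,.009);print(W.round(4),"sides",np.linalg.norm(W-np.roll(W,1,0),axis=1).round(4),"ctr",W.mean(0).round(4))
C=cloud("top",T["d"]);Cs=cloud("side",S["d"])
for nm,(u,v) in dict(table=(250,290),standtop=(345,260),tray=(220,220),boxflapR=(318,345),boxback=(215,312),boxL=(107,350),teal=(313,205),mk=(366,267),spare=(360,193),disp=(422,225),disp2=(422,205),floorbox=(215,360)).items(): print(nm,C[v,u].round(3))
for nm,(u,v) in dict(mk=(238,235),mktop=(237,219),boxedge=(180,185)).items(): print(nm,Cs[v,u].round(3))
E
```

```text
hsv stand [ 21 118 158] tray [ 90   2 215] table [ 17  45 187]
stand ((356.4615478515625, 272.8077087402344), (63.34551239013672, 28.43684196472168), 78.69007110595703) 
 [[ 0.5924 -0.1292  0.05  ]
 [ 0.6063 -0.1772  0.05  ]
 [ 0.5009 -0.2051  0.05  ]
 [ 0.4877 -0.1579  0.05  ]] sides [0.1086 0.0499 0.1091 0.049 ] ctr [ 0.5468 -0.1674  0.05  ]
tray approx [[271, 184], [166, 196], [170, 253], [278, 240]]
[[ 0.7009 -0.005   0.009 ]
 [ 0.6611  0.1878  0.009 ]
 [ 0.556   0.1664  0.009 ]
 [ 0.5976 -0.0273  0.009 ]] sides [0.1057 0.1969 0.1073 0.1981] ctr [0.6289 0.0805 0.009 ]
table [ 0.462 -0.042  0.924]
standtop [ 0.567 -0.146  0.051]
tray [0.626 0.082 0.005]
boxflapR [ 0.426 -0.1    0.183]
boxback [0.459 0.073 0.008]
boxL [0.386 0.208 0.167]
teal [ 0.639 -0.079  0.137]
mk [ 0.547 -0.168  0.145]
spare [ 0.696 -0.17   0.018]
disp [ 0.63  -0.266  0.098]
disp2 [ 0.677 -0.279  0.046]
floorbox [0.374 0.064 0.006]
mk [ 0.546 -0.175  0.12 ]
mktop [ 0.547 -0.167  0.144]
boxedge [ 0.469 -0.091  0.176]
```

```bash
python3 - <<'E'
from h import *
from scipy.spatial.transform import Rotation as Ro
T=np.load("top0.npz");S=np.load("side0.npz")
for n,D in(("top",T),("side",S)):
    C=cloud(n,D["d"])[D["d"]>0]
    C=C[(C[:,2]<1)]
    m=np.full((9,12),0.)
    for i in range(9):
        for j in range(12):
            x0=.15+.08*i;y0=.4-.08*j+.0
            k=(C[:,0]>=x0)&(C[:,0]<x0+.08)&(C[:,1]<=y0)&(C[:,1]>y0-.08)
            m[i,j]=np.percentile(C[k,2],99.5) if k.sum()>5 else -1
    print(n,"rows x from .15 step .08, cols y from .4 down step .08");print(m.round(2))
    k=(C[:,0]<.56)&(C[:,2]>.1)&(C[:,1]<.3)&(C[:,1]>-.16)&(C[:,0]>.2)
    print("box max x",C[k,0].max(),"min y",C[k,1].min(),"max z",C[k,2].max())
s=manip.get_state();q=s["ee_rot"];R=Ro.from_quat(q[[1,2,3,0]]).as_matrix();print(R.round(3))
# jaw yaw
print("tooly yaw",np.degrees(np.arctan2(R[1,1],R[0,1])))
# marker checks
c,d=rays("top",[(364.6,267.5)])
im=S["im"];h=cv2.cvtColor(im,cv2.COLOR_RGB2HSV)
print("mk tri",tri((364.8,268.5),(237.5,219.5)))
print("teal tri top-of",tri((313.3,206),(279,192.5)))
for k in (0.05,.144): print(proj("top",[.5468,-.1674,k]),proj("side",[.5468,-.1674,k]))
E
```

```text
top rows x from .15 step .08, cols y from .4 down step .08
[[ 0.   -1.   -1.   -1.   -1.   -1.   -1.   -1.   -1.   -1.   -1.   -1.  ]
 [ 0.01  0.01  0.21  0.05  0.07  0.12  0.13  0.01  0.01  0.01  0.   -1.  ]
 [ 0.01  0.    0.21  0.01  0.01  0.14  0.2   0.04  0.05  0.05  0.   -1.  ]
 [ 0.01  0.01  0.21  0.13  0.13  0.16  0.2   0.04  0.05  0.05  0.01 -1.  ]
 [ 0.01  0.05  0.05  0.01  0.13  0.17  0.2   0.15  0.06  0.01  0.01 -1.  ]
 [ 0.05  0.01  0.01  0.01  0.01  0.01  0.05  0.14  0.1   0.01  0.   -1.  ]
 [ 0.05  0.01  0.01  0.01  0.01  0.14  0.14  0.02  0.1   0.01 -1.   -1.  ]
 [ 0.05  0.14  0.14  0.14  0.14  0.14  0.1   0.1   0.15  0.15 -1.   -1.  ]
 [ 0.05  0.21  0.21  0.21  0.21  0.21  0.25  0.25  0.25  0.01 -1.   -1.  ]]
box max x 0.4926679285939197 min y -0.13707813343564415 max z 0.2097797036389747
side rows x from .15 step .08, cols y from .4 down step .08
[[-1.   -0.    0.    0.21 -0.    0.   -0.   -1.   -1.   -1.   -1.   -1.  ]
 [ 0.31 -1.    0.2   0.21  0.21  0.21  0.2   0.    0.    0.   -1.   -1.  ]
 [ 0.31 -1.    0.2  -1.   -1.    0.14  0.2   0.04  0.05  0.05 -1.   -1.  ]
[... 152 characters left out ...]
[ 0.05  0.    0.01  0.01  0.01  0.01  0.05  0.14  0.1   0.   -0.   -1.  ]
 [ 0.05  0.01  0.01  0.01  0.01  0.14  0.14  0.02  0.09  0.02 -0.   -1.  ]
 [ 0.05  0.14  0.14  0.14  0.14  0.14  0.09  0.09  0.15  0.15 -1.   -1.  ]
 [ 0.05  0.21  0.21  0.21  0.21  0.21  0.25  0.24  0.24  0.   -1.   -1.  ]]
box max x 0.4924186616730653 min y -0.13694880072808946 max z 0.2092730390557534
[[-0.001  0.305  0.952]
 [-0.002  0.952 -0.305]
 [-1.    -0.002 -0.   ]]
tooly yaw 72.25010847240617
mk tri [ 0.54625157 -0.16660432  0.14286957]
teal tri top-of [ 0.63799567 -0.08014317  0.13694434]
[[356.51912368 272.59825658]] [[238.95865015 269.218779  ]]
[[365.59400536 267.38738049]] [[237.19516754 219.19250019]]
```

```bash
cat >> h.py <<'E'
from scipy.spatial.transform import Rotation as Ro
def go(target,yaw=None):
    s=manip.get_state();q=s["ee_rot"];R=Ro.from_quat(q[[1,2,3,0]]).as_matrix()
    y=np.degrees(np.arctan2(R[1,1],R[0,1])); t=0 if yaw is None else -((yaw-y+90)%180-90)
    print("t",round(float(s["clock"]),2),"pos",s["position"].round(4),"yaw",y.round(1),"down",R[:,0].round(3),"w",s["width"].round(4),"F",s["contact_force"].round(1),"q",s["qpos"].round(2))
    print("shift",(R.T@(np.array(target)-s["position"])).round(4),"turn",np.round(t,1))
E
python3 - <<'E'
from h import *
go([.547,-.167,.40],14.8)
T=np.load("top0.npz");C=cloud("top",T["d"])[T["d"]>0];k=(C[:,0]<.56)&(C[:,2]>.1)&(C[:,2]<.3)&(C[:,1]<-.08)&(C[:,1]>-.15)&(C[:,0]>.4);Q=C[k];print(Q[Q[:,0].argmax()],Q[Q[:,1].argmin()],Q[:,2].max())
E
```

```text
Traceback (most recent call last):
  File "h.py", line 25, in go
    print("t",round(float(s["clock"]),2),"pos",s["position"].round(4),"yaw",y.round(1),"down",R[:,0].round(3),"w",s["width"].round(4),"F",s["contact_force"].round(1),"q",s["qpos"].round(2))
                                                                                                                  ^^^^^^^^^^^^^^^^
AttributeError: 'float' object has no attribute 'round'
```

```bash
sed -i 's/s\["width"\].round(4)/round(float(s["width"]),4)/' h.py
python3 - <<'E'
from h import *
go([.547,-.167,.40],14.8)
T=np.load("top0.npz");C=cloud("top",T["d"])[T["d"]>0];k=(C[:,0]<.56)&(C[:,2]>.1)&(C[:,2]<.3)&(C[:,1]<-.08)&(C[:,1]>-.15)&(C[:,0]>.4);Q=C[k];print(Q[Q[:,0].argmax()],Q[Q[:,1].argmin()],Q[:,2].max())
E
```

```text
t 0.1 pos [0.1751 0.5472 0.2305] yaw 72.3 down [-0.001 -0.002 -1.   ] w 0.0853 F [0.3 0.5 0.4] q [ 1.14  0.28  1.51 -0.    1.36 -0.12]
shift [-0.1686 -0.5671  0.5719] turn 57.5
[ 0.49266793 -0.10246727  0.19684318] [ 0.40285037 -0.1210367   0.19394085] 0.20010666023292867
```

Emit:
play_rows --plan '[[[0.4, -0.05, 0, 0, 0], [0.4, -0.1, 0, 0, 0], [0.4, -0.15, 0, 0, 0], [0.4, -0.17, -0.03, 0.03, 6], [0.4, -0.17, -0.06, 0.06, 14], [0.4, -0.17, -0.09, 0.09, 22], [0.4, -0.17, -0.125, 0.125, 30], [0.4, -0.17, -0.16, 0.16, 38], [0.4, -0.17, -0.195, 0.195, 46], [0.4, -0.17, -0.23, 0.23, 54], [0.4, -0.17, -0.265, 0.265, 57.5], [0.4, -0.17, -0.3, 0.3, 57.5]]]' --grip_force 6

```text
clock: 1.3
position: [0.3696, 0.1684, 0.4008]
ee_rot: [0.56, 0.431, 0.56, -0.432]
contact_force: [1.3, 0.7, -0.1]
width: 0.0513
```

```bash
python3 - <<'E'
from h import *
go([.547,-.167,.40],14.8)
E
```

```text
t 1.3 pos [0.3696 0.1684 0.4008] yaw 14.7 down [-0.001 -0.001 -1.   ] w 0.0513 F [ 1.3  0.7 -0.1] q [ 0.26 -0.04  1.47 -0.    1.71 -0.  ]
shift [0.0011 0.0864 0.3694] turn -0.1
```

Emit:
play_rows --plan '[[[0.4, 0, 0.011, 0.046, 0], [0.4, 0, 0.022, 0.092, 0], [0.4, 0, 0.033, 0.138, 0], [0.4, 0, 0.044, 0.184, 0], [0.4, 0, 0.055, 0.23, 0], [0.4, 0, 0.066, 0.276, 0], [0.4, 0, 0.077, 0.322, 0], [0.4, 0, 0.086, 0.369, 0], [0.4, 0.04, 0.086, 0.369, 0], [0.4, 0.09, 0.086, 0.369, 0], [0.4, 0.14, 0.086, 0.369, 0], [0.4, 0.19, 0.086, 0.369, 0]]]'

```text
clock: 2.5
position: [0.546, -0.167, 0.209]
ee_rot: [0.56, 0.432, 0.56, -0.433]
contact_force: [0.3, -0.8, -0.2]
width: 0.0514
```

```bash
python3 - <<'E'
from h import *
go([.547,-.167,.122],14.8)
for n in("top","side"):
    im,d=manip.get_image(n);cv2.imwrite(f"pics/{n}1.png",im[:,:,::-1])
E
```

```text
t 2.5 pos [ 0.546 -0.167  0.209] yaw 14.7 down [-0.001 -0.001 -1.   ] w 0.0514 F [ 0.3 -0.8 -0.2] q [-0.42  0.28  1.55 -0.    1.31 -0.67]
shift [0.087  0.0011 0.0002] turn -0.1
```

View pics/side1.png

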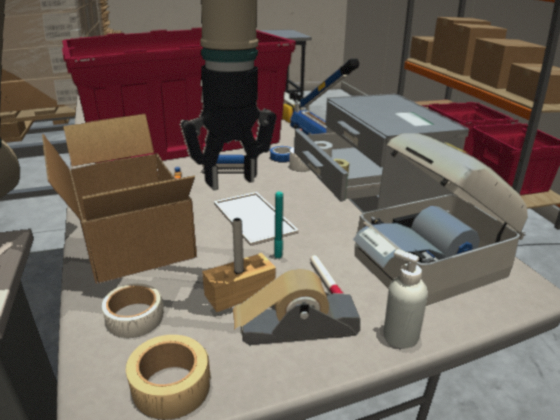

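View pics/top1.png

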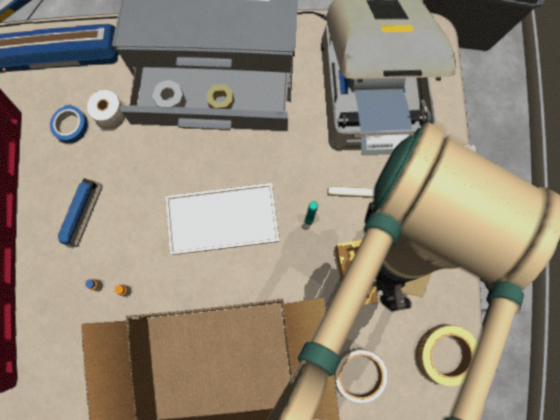

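Emit:
play_rows --plan '[[[0.4, 0.03, 0.001, 0, 0], [0.4, 0.06, 0.001, 0, 0], [0.4, 0.08, 0.001, 0, 0], [0.4, 0.089, 0.001, 0, 0], [0.4, 0.089, 0.001, 0, 0], [0.6, 0.089, 0.001, 0, 0], [0.8, 0.089, 0.001, 0, 0], [1, 0.089, 0.001, 0, 0], [1, 0.089, 0.001, 0, 0], [1, 0.089, 0.001, 0, 0], [1, 0.089, 0.001, 0, 0], [1, 0.089, 0.001, 0, 0]]]' --grip_force 8

```text
clock: 3.8
position: [0.5417, -0.1639, 0.1158]
ee_rot: [0.555, 0.431, 0.564, -0.433]
contact_force: [2.3, 1.7, 5.8]
width: 0.0173
```

```bash
python3 - <<'E'
from h import *
go([.547,-.167,.122],14.8)
for n in("side",):
    im,d=manip.get_image(n);cv2.imwrite(f"pics/{n}2.png",cv2.resize(im[100:320,160:360,::-1],None,fx=2.7,fy=2.7,interpolation=2))
E
```

```text
t 3.8 pos [ 0.5417 -0.1639  0.1158] yaw 14.7 down [-0.013  0.005 -1.   ] w 0.0173 F [2.3 1.7 5.8] q [-0.42  0.36  1.69 -0.    1.11 -0.67]
shift [-0.0062  0.0043  0.0043] turn -0.1
```

View pics/side2.png

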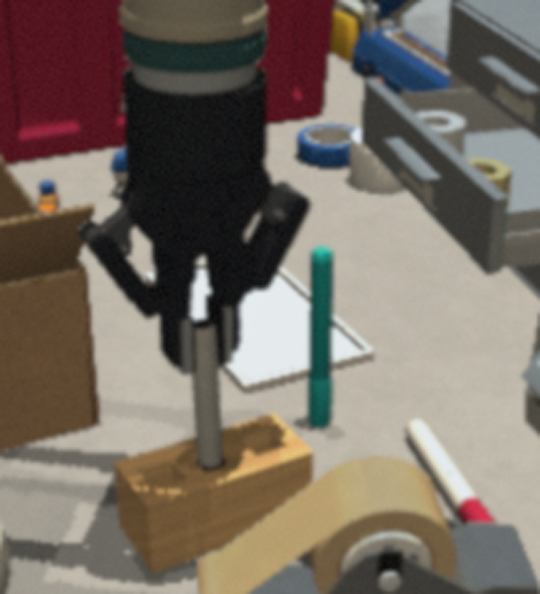

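Emit:
play_rows --plan '[[[1, -0.005, 0, 0, 0], [1, -0.015, 0, 0, 0], [1, -0.03, 0, 0, 0], [1, -0.045, 0, 0, 0], [1, -0.065, 0, 0, 0], [1, -0.085, 0, 0, 0], [1, -0.105, 0, 0, 0], [1, -0.12, 0, 0, 0], [1, -0.12, 0, 0, 0], [1, -0.12, 0, 0, 0]]]'

```text
clock: 4.85
position: [0.5423, -0.1645, 0.2356]
ee_rot: [0.555, 0.43, 0.565, -0.434]
contact_force: [-0.7, 0.5, -0.1]
width: 0.0168
```

```bash
python3 - <<'E'
from h import *
go([.547,-.167,.24],14.8)
for n in("side","top"):
    im,d=manip.get_image(n);np.savez(n+"3.npz",im=im,d=d)
    a=im[70:290,160:360] if n=="side" else im[150:330,240:440]
    cv2.imwrite(f"pics/{n}3.png",cv2.resize(a[:,:,::-1],None,fx=2.7,fy=2.7,interpolation=2))
E
```

```text
t 4.85 pos [ 0.5423 -0.1645  0.2356] yaw 14.7 down [-0.014  0.005 -1.   ] w 0.0168 F [-0.7  0.5 -0.1] q [-0.42  0.27  1.5  -0.    1.38 -0.67]
shift [-0.0044  0.0038  0.0036] turn -0.1
```

View pics/side3.png

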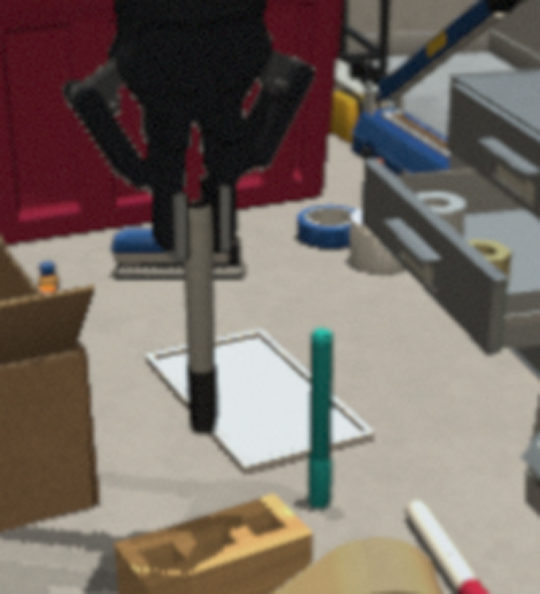

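View pics/top3.png

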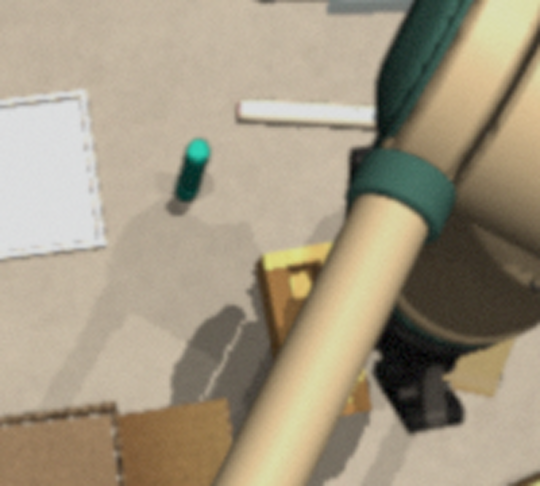

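```bash
python3 - <<'E'
from h import *
c,d=rays("side",[(234,145),(235.2,228.5),(247,168)])
for di in d:
    # closest to plane through TCP facing the camera horizontally
    n=np.array([-c[0]+.5423,-c[1]-.1645,0]);n/=np.linalg.norm(n)
    X=c+di*((np.array([.5423,-.1645,0])-c)@n/(di@n));print(X.round(4))
im=np.load("side3.npz")["im"]
print(proj("side",[[.5423,-.1645,.2356]]))
cv2.imwrite("pics/side3b.png",cv2.resize(im[120:240,190:280,::-1],None,fx=5,fy=5,interpolation=2))
E
```

```text
[ 0.546  -0.1652  0.2632]
[ 0.5436 -0.1647  0.1264]
[ 0.5635 -0.1682  0.2274]
[[231.92548667 163.21029807]]
```

View pics/side3b.png

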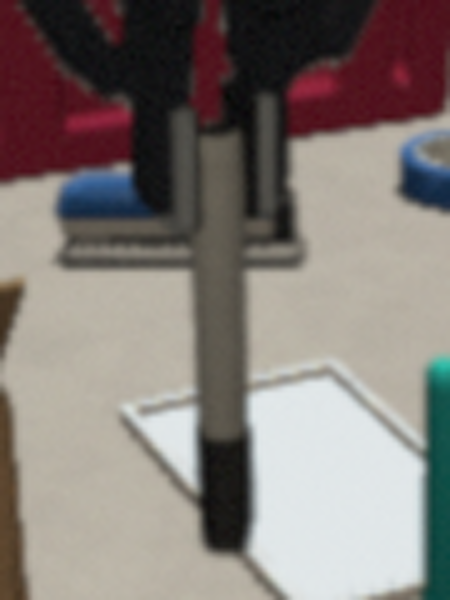

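```bash
python3 - <<'E'
from h import *
go([.6427,.0139,.29],11.6)
E
```

```text
t 4.95 pos [ 0.5421 -0.1642  0.2347] yaw 14.7 down [-0.016  0.006 -1.   ] w 0.0165 F [0.  0.3 0.4] q [-0.42  0.27  1.5  -0.    1.38 -0.67]
shift [-0.0558  0.1417 -0.1474] turn 3.1
```

Emit:
play_rows --plan '[[[1, -0.03, 0, 0, 0], [1, -0.056, 0, 0, 0], [1, -0.056, 0.02, -0.021, 1], [1, -0.056, 0.04, -0.042, 2], [1, -0.056, 0.06, -0.063, 3.1], [1, -0.056, 0.08, -0.084, 3.1], [1, -0.056, 0.1, -0.105, 3.1], [1, -0.056, 0.12, -0.126, 3.1], [1, -0.056, 0.135, -0.14, 3.1], [1, -0.056, 0.142, -0.147, 3.1], [1, -0.056, 0.142, -0.147, 3.1], [1, -0.056, 0.142, -0.147, 3.1]]]'

```text
clock: 6.15
position: [0.6426, 0.0128, 0.2898]
ee_rot: [0.542, 0.445, 0.554, -0.45]
contact_force: [-0.5, 0.0, -1.2]
width: 0.0166
```

```bash
python3 - <<'E'
from h import *
go([.6427,.0139,.13],11.6)
for n in("side","top"):
    im,d=manip.get_image(n)
    a=im[50:290,170:370] if n=="side" else im[130:330,140:400]
    cv2.imwrite(f"pics/{n}4.png",cv2.resize(a[:,:,::-1],None,fx=2.5,fy=2.5,interpolation=2))
go([.6427,.0139,.13],11.6)
E
```

```text
t 6.15 pos [0.6426 0.0128 0.2898] yaw 11.6 down [-0.017  0.005 -1.   ] w 0.0166 F [-0.5  0.  -1.2] q [-0.09  0.37  1.23  0.    1.56 -0.29]
shift [0.1598 0.0028 0.0002] turn -0.0
t 6.25 pos [0.6426 0.0124 0.2902] yaw 11.5 down [-0.016  0.005 -1.   ] w 0.0172 F [-0.1 -0.4 -0.5] q [-0.09  0.37  1.23  0.    1.56 -0.29]
shift [ 1.602e-01  2.700e-03 -1.000e-04] turn -0.1
```

View pics/side4.png

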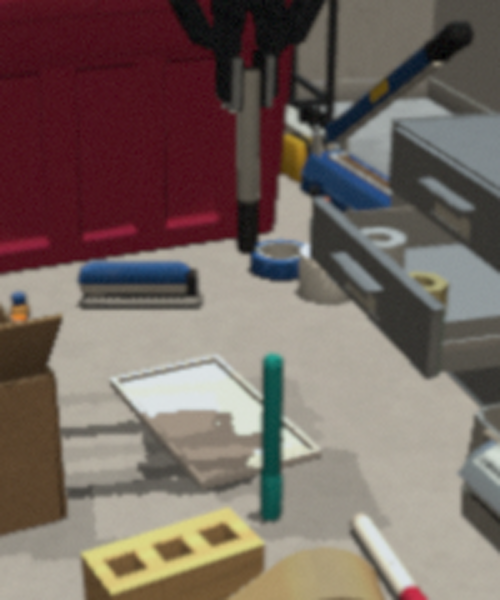

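View pics/top4.png

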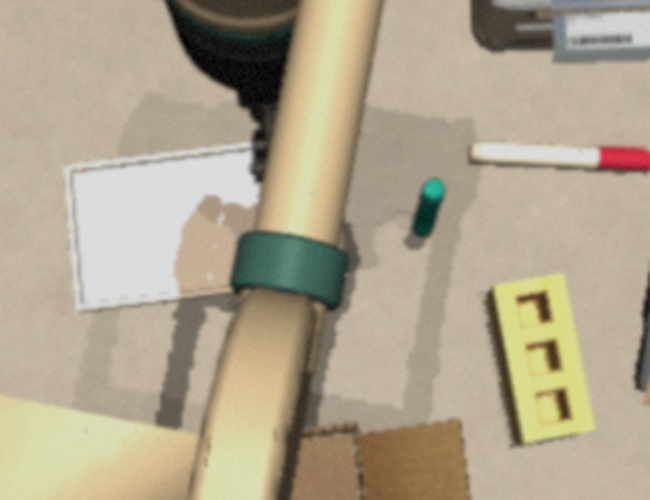

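Emit:
play_rows --plan '[[[1, 0.03, 0.002, 0, 0], [1, 0.065, 0.002, 0, 0], [1, 0.1, 0.002, 0, 0], [1, 0.13, 0.002, 0, 0], [1, 0.15, 0.002, 0, 0], [1, 0.163, 0.002, 0, 0], [1, 0.168, 0.002, 0, 0], [1, 0.172, 0.002, 0, 0], [1, 0.172, 0.002, 0, 0]]]'

```text
clock: 7.15
position: [0.6422, 0.0134, 0.1189]
ee_rot: [0.542, 0.445, 0.553, -0.449]
contact_force: [-0.9, 0.0, 0.3]
width: 0.0165
```

```bash
python3 - <<'E'
from h import *
go([.6427,.0139,.112],11.6)
im,d=manip.get_image("side")
a=im[100:290,190:340]
cv2.imwrite(f"pics/side5.png",cv2.resize(a[:,:,::-1],None,fx=3,fy=3,interpolation=2))
E
```

```text
t 7.15 pos [0.6422 0.0134 0.1189] yaw 11.5 down [-0.015  0.005 -1.   ] w 0.0165 F [-0.9  0.   0.3] q [-0.09  0.46  1.51  0.    1.19 -0.29]
shift [ 0.0069  0.0006 -0.0003] turn -0.1
```

View pics/side5.png

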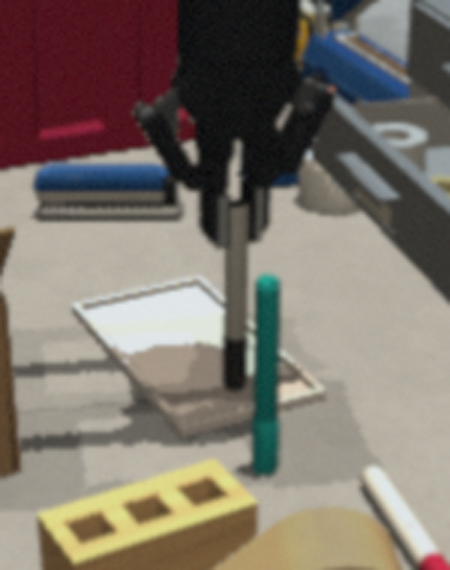

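Emit:
play_rows --plan '[[[1, 0.003, 0, 0, 0], [1, 0.005, 0, 0, 0], [1, 0.007, 0, 0, 0], [1, 0.009, 0, 0, 0], [1, 0.009, 0, 0, 0]]]'

```text
clock: 7.7
position: [0.6426, 0.0137, 0.1109]
ee_rot: [0.543, 0.446, 0.552, -0.449]
contact_force: [-0.5, 0.5, 4.0]
width: 0.0167
```

Emit:
play_rows --plan '[[[1, 0.001, 0, -0.005, 0], [1, 0.001, 0, -0.011, 0], [1, 0.001, 0, -0.017, 0], [1, 0.002, 0, -0.024, 0], [1, 0.003, 0, -0.032, 0], [1, 0.004, 0, -0.038, 0], [1, 0.006, 0, -0.044, 0], [1, 0.009, 0, -0.052, 0], [1, 0.009, 0, -0.052, 0]]]' --grip_force 7

```text
clock: 8.6
position: [0.6319, 0.0663, 0.1022]
ee_rot: [0.543, 0.446, 0.553, -0.448]
contact_force: [1.1, 0.1, 3.6]
width: 0.0168
```

```bash
python3 - <<'E'
from h import *
go([.6427,.0139,.112],11.6)
im,d=manip.get_image("side")
a=im[100:290,190:340]
cv2.imwrite(f"pics/side6.png",cv2.resize(a[:,:,::-1],None,fx=3,fy=3,interpolation=2))
E
```

```text
t 8.6 pos [0.6319 0.0663 0.1022] yaw 11.6 down [-0.013  0.006 -1.   ] w 0.0168 F [1.1 0.1 3.6] q [-0.01  0.46  1.55  0.01  1.14 -0.21]
shift [-0.0102 -0.      0.0534] turn -0.0
```

View pics/side6.png

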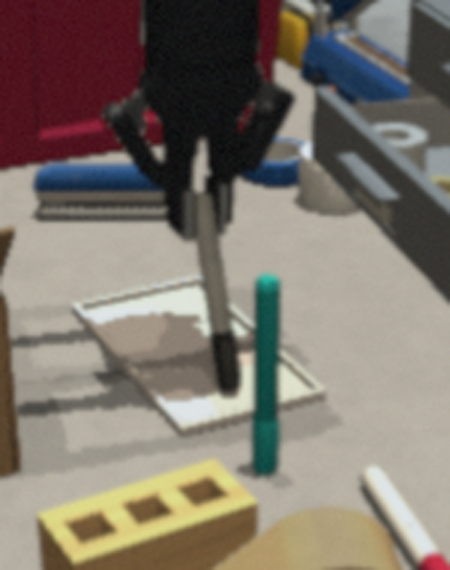

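```bash
python3 - <<'E'
from h import *
o=np.array([.629,.0805]);u=np.array([-.201,.98]);v=np.array([.98,.201])
for px in [(268.3,228.3),(266,230)]:
    X=onplane("side",[px],.006)[0]; print(X.round(4),"tray y",((X[:2]-o)@u).round(4),"tray x",((X[:2]-o)@v).round(4))
for t in [(.6426,.0137),(.6319,.0663)]: print(((np.array(t)-o)@u).round(4),((np.array(t)-o)@v).round(4))
E
```

```text
[0.6458 0.0196 0.006 ] tray y -0.063 tray x 0.0043
[0.6395 0.0142 0.006 ] tray y -0.0671 tray x -0.0031
-0.0682 -0.0001
-0.0145 -0.0
```

Emit:
play_rows --plan '[[[1, 0.004, 0, -0.009, 0], [1, 0.009, 0, -0.018, 0], [1, 0.015, 0, -0.027, 0], [1, 0.021, 0, -0.035, 0], [1, 0.029, 0, -0.043, 0], [1, 0.036, 0, -0.05, 0], [1, 0.045, 0, -0.056, 0], [1, 0.054, 0, -0.062, 0], [1, 0.054, 0, -0.062, 0]]]'

```text
clock: 9.55
position: [0.6175, 0.1289, 0.0473]
ee_rot: [0.542, 0.445, 0.554, -0.448]
contact_force: [-0.2, 1.8, 3.1]
width: 0.0168
```

```bash
python3 - <<'E'
from h import *
go([.6427,.0139,.112],11.6)
im,d=manip.get_image("side")
a=im[100:290,190:340]
cv2.imwrite(f"pics/side7.png",cv2.resize(a[:,:,::-1],None,fx=3,fy=3,interpolation=2))
E
```

```text
t 9.55 pos [0.6175 0.1289 0.0473] yaw 11.6 down [-0.016  0.008 -1.   ] w 0.0168 F [-0.2  1.8  3.1] q [ 0.09  0.51  1.62  0.01  1.03 -0.12]
shift [-0.066   0.0006  0.117 ] turn -0.0
```

View pics/side7.png

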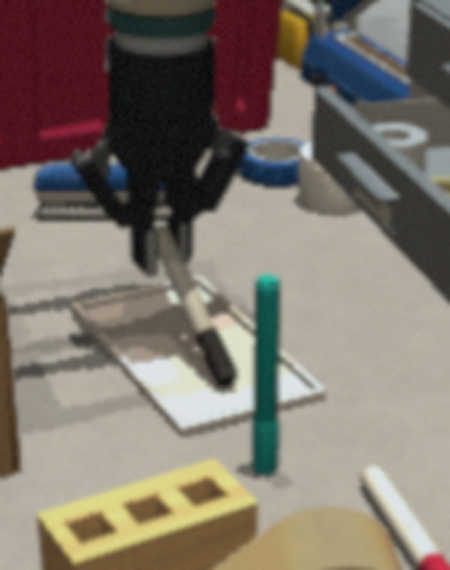

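Emit:
play_rows --plan '[[[1, 0.009, 0, -0.005, 0], [1, 0.018, 0, -0.008, 0], [1, 0.026, 0, -0.011, 0], [1, 0.033, 0, -0.012, 0], [1, 0.037, 0, -0.013, 0], [1, 0.039, 0, -0.013, 0], [1, 0.039, 0, -0.013, 0]]]'

```text
clock: 10.3
position: [0.6143, 0.1411, 0.0086]
ee_rot: [0.542, 0.445, 0.554, -0.449]
contact_force: [-0.5, 1.2, 2.7]
width: 0.0169
```

```bash
python3 - <<'E'
from h import *
go([.6427,.0139,.005],11.6)
im,d=manip.get_image("side")
a=im[100:290,190:340]
cv2.imwrite(f"pics/side8.png",cv2.resize(a[:,:,::-1],None,fx=3,fy=3,interpolation=2))
E
```

```text
t 10.3 pos [0.6143 0.1411 0.0086] yaw 11.6 down [-0.017  0.007 -1.   ] w 0.0169 F [-0.5  1.2  2.7] q [ 0.11  0.55  1.66  0.01  0.95 -0.1 ]
shift [0.0022 0.0024 0.1303] turn -0.0
```

View pics/side8.png

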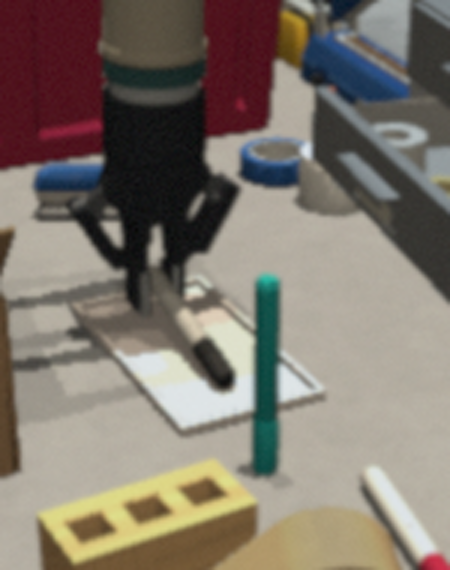

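Emit:
play_rows --plan '[[[1, 0.002, 0, -0.001, 0], [1, 0.0035, 0, -0.001, 0], [1, 0.0045, 0, -0.001, 0], [1, 0.0045, 0, -0.001, 0]]]'

```text
clock: 10.75
position: [0.6141, 0.142, 0.0043]
ee_rot: [0.542, 0.445, 0.554, -0.449]
contact_force: [-0.3, 1.4, 2.9]
width: 0.0168
```

Emit:
play_rows --plan '[[[1, 0.001, 0, 0, 0], [0.78, 0.001, 0, 0, 0], [0.75, 0.001, 0, 0, 0], [0.7, 0.001, 0, 0, 0], [0.65, 0.001, 0, 0, 0], [0.6, 0.001, 0, 0, 0], [0.55, 0.001, 0, 0, 0], [0.5, 0.001, 0, 0, 0], [0.5, 0.001, 0, 0, 0]]]'

```text
clock: 11.65
position: [0.6142, 0.142, 0.0031]
ee_rot: [0.542, 0.445, 0.554, -0.449]
contact_force: [-0.5, -0.2, 0.2]
width: 0.0428
```

```bash
python3 - <<'E'
from h import *
go([.6427,.0139,.005],11.6)
im,d=manip.get_image("side")
a=im[100:290,190:340]
cv2.imwrite(f"pics/side9.png",cv2.resize(a[:,:,::-1],None,fx=3,fy=3,interpolation=2))
E
```

```text
t 11.65 pos [0.6142 0.142  0.0031] yaw 11.6 down [-0.016  0.007 -1.   ] w 0.0428 F [-0.5 -0.2  0.2] q [ 0.11  0.56  1.66  0.01  0.93 -0.1 ]
shift [-0.0033  0.0022  0.1312] turn -0.0
```

View pics/side9.png

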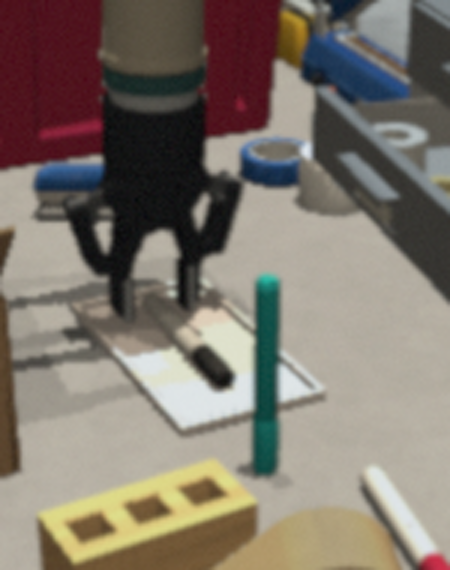

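Released with no residual force on the tool. Retreating straight up and away.

Emit:
play_rows --plan '[[[0.5, -0.02, 0, 0, 0], [0.5, -0.05, 0, 0, 0], [0.5, -0.1, 0, 0, 0], [0.5, -0.15, 0, 0, 0], [0.5, -0.2, 0, 0, 0], [0.5, -0.25, 0, 0, 0], [0.5, -0.28, 0, -0.04, 0], [0.5, -0.3, 0, -0.09, 0], [0.5, -0.3, 0, -0.14, 0], [0.5, -0.3, 0, -0.19, 0], [0.5, -0.3, 0, -0.22, 0], [0.5, -0.3, 0, -0.22, 0]]]'

```text
clock: 12.9
position: [0.5732, 0.3602, 0.3048]
ee_rot: [0.542, 0.444, 0.556, -0.447]
contact_force: [-0.1, -0.1, 0.3]
width: 0.0426
```

```bash
python3 - <<'E'
from h import *
for n in("top","side"):
    im,d=manip.get_image(n);np.savez(n+"10.npz",im=im,d=d)
    a=im[150:330,140:420] if n=="top" else im[150:320,180:380]
    cv2.imwrite(f"pics/{n}10.png",cv2.resize(a[:,:,::-1],None,fx=2.8,fy=2.8,interpolation=2))
go([.6427,.0139,.005])
E
```

```text
t 13.0 pos [0.5746 0.3558 0.3049] yaw 11.7 down [-0.017  0.006 -1.   ] w 0.0426 F [ 0.5 -0.9  0.2] q [0.44 0.41 1.12 0.01 1.62 0.24]
shift [0.2967 0.0021 0.3513] turn 0
```

View pics/top10.png

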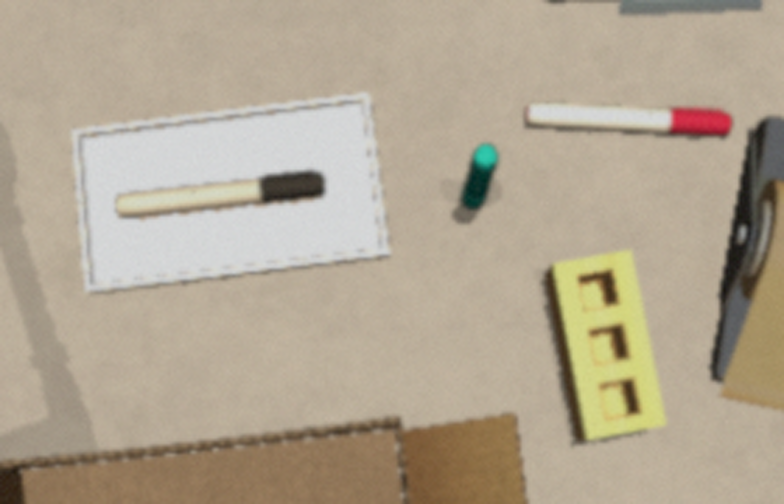

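View pics/side10.png

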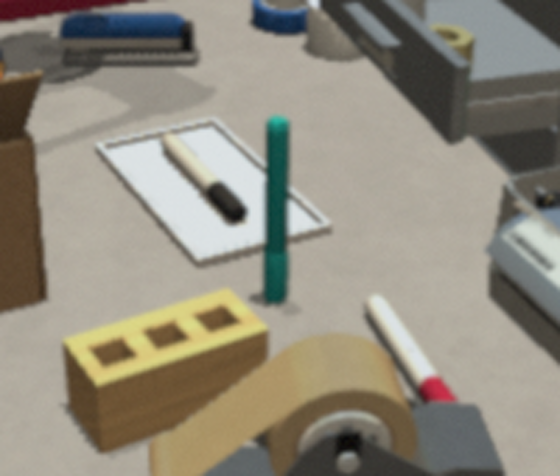

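```bash
python3 - <<'E'
from h import *
o=np.array([.629,.0805]);u=np.array([-.201,.98]);v=np.array([.98,.201])
for px in[(140+116/2.8,150+204/2.8),(140+324/2.8,150+185/2.8)]:
    X=onplane("top",[px],.012)[0];print("tray x,y",((X[:2]-o)@v).round(3),((X[:2]-o)@u).round(3))
a=np.load("top0.npz")["im"].astype(int);b=np.load("top10.npz")["im"].astype(int)
print("spare diff",abs(a-b)[180:205,320:405].mean(),"teal",abs(a-b)[198:230,300:322].mean(),"bg",abs(a-b)[275:300,300:330].mean())
print(manip.sign_off())
E
```

```text
tray x,y -0.002 0.073
tray x,y -0.004 -0.064
spare diff 2.1861960784313728 teal 2.175662878787879 bg 2.2053333333333334
the job is handed in; nothing more can be done
None
```

The marker now lies flat in the white tray, lengthwise and wholly inside the rim, and I handed the job in at about 13 s of the 45 s.

I gripped it near its top end at 7–8 N, lifted it out of the stand and pressed its capped lower end on the tray floor with about 3–4 N. I then swung it down between the fingers until it was within about 3° of flat. Only then did I open the fingers and move the arm up and clear.

**Final position:** in the last picture its ends are at +73 and −64 mm along the tray (inside limits ±95 mm). It is 2–4 mm off the centreline, where the limit is ±50 mm.

**Other objects:** the picture areas around the red-capped spare and the turquoise marker match the first images to within noise. The gripper reads no contact force beyond noise.

**One disagreement:** while closing on the marker in the stand, the arm ended about 6–8 mm off target and tilted nearly 1°, with about 6 N on the tool. I measured from the actual position afterwards, and it did no visible harm.

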